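Lock the stop screw on the yellow bracket

TASK

The stop screw on the yellow hold-down bracket has been set and now has to be locked: swing the yellow-knobbed lever of its jam nut clockwise, seen from above, until the nut is fully tight and the lever lies over the white line on the bracket. Do not turn the screw itself, and leave the jam nut of the blue bracket as it is.

Things in the scene. Friction and masses are not known exactly. Their poses are not given: they have to be found in the camera images.
- yellow_stop: Yellow hold-down bracket, fixed to the green bench: base 110 x 80 mm, column at its +x side, arm with a round disc 84 mm across, top 67 mm above the bench. Origin: on the vertical screw axis at bench height; x towards the column, z up. A white line on the disc at 2.392 rad (counter-clockwise from its x, seen from above) shows the tight lever. A like bracket in blue stands 0.2 to 0.45 m beside it.
- yellow_nut (a joint): Yellow bracket's hex jam nut, rad: 0 loosest, grows clockwise seen from above, 1.5 tight (firm stop). Its flat radial lever (70 to 78 mm above the bench) ends 75 mm from the axis in an upright yellow knob, 20 mm diameter, 70 to 120 mm high. Lever points at 3.892 minus this value in the bracket frame (ccw from x). Needs 2 N at the knob; stays where left.
- yellow_screw (a joint): Turn of the yellow bracket's adjusting screw, rad, clockwise seen from above; 0 is its setting. Its knurled head, 28 mm across, is 99 to 113 mm above the bench, over the nut. A steel keeper from the column (x side, to 111 mm high) holds it; it slips only if the tight nut is pushed with over 24 N at the knob or the head itself is turned.
- blue_knob (a point): Centre of the top of the upright blue knob (20 mm diameter, top 120 mm above the bench) at the end of the blue bracket's jam-nut lever, 75 mm from that bracket's screw axis. Not to be moved: that screw is still being set.
Things that resemble listed ones, but are neither listed nor needed, are in the scene too. There is more than one size of the yellow_stop; the job needs the largest.

How it is judged (in metres and radians):
At the end, for the whole second after the job is handed in: The yellow-knobbed jam nut is at rest within 0.18 rad (10 degrees) of tight, the yellow bracket's screw is within 0.18 rad (10 degrees) of its setting, and the blue knob is within 15 mm of where it began (value of joint yellow_nut above 1.32 rad and velocity of joint yellow_nut between -0.05 and 0.05 rad/s and value of joint yellow_screw between -0.18 and 0.18 rad and distance of blue_knob from where it was at the start of the episode below 0.015 m); the robot touches nothing.
It fails at once if the yellow bracket's adjusting screw is turned more than 0.18 rad (10 degrees) from its setting (value of joint yellow_screw above 0.18 rad or value of joint yellow_screw below -0.18 rad).
It fails at once if the blue bracket's jam nut is turned (its knob shifted more than 15 mm) (distance of blue_knob from where it was at the start of the episode above 0.015 m).
It also fails if it takes over 32 s, if anything falls off the work surface, if the arm or the gripper's body presses on something with over 40 N, if the wrist force passes 120 N, or if a joint passes its speed limit or range.

ROBOT

A 6-joint arm with a two-finger parallel gripper is mounted at the origin on the work surface. World frame = base frame: x ahead of the robot, y to its left, z up, the work surface at z = 0. Lengths are in mm, angles in rad, forces in N, time in s.
With the tool pointing down it reaches from about 275 to 825 mm from the base axis. Payload 4.9 kg.
Tool frame: the origin (TCP) lies midway between the tips of the shut fingers; the grasp point (between the pads) lies 19 mm behind it (pinch_z is the distance from the TCP to the grasp point, in mm); z points along the fingers, y is the direction in which the jaws open and shut (so a half turn about z gives the same grasp; the last joint's range is limited). The gripper opens to 85 mm and grips with 20 to 120 N. Pads are 22 mm wide; open, the fingers measure 114 mm over their backs; the gripper's body (76 mm by 85 mm) begins 54 mm behind the grasp point. The pads swing forward as they close: fully open they stand 13 mm farther back than shut.
Start: joints at [1.171, 0.326, -0.193, 1.052, 0, 1.437], TCP at [144.468, 530.705, 231.281] pointing down, gripper open.
Joint ranges: [-2.65, 2.65], [-0.97, 1.79], [-1.3, 1.35], [-1.93, 2.1], [-1.47, 1.37], [-3.14, 3.14]. Speed limits (rad/s): [2.57, 2.57, 3.14, 3.14, 3.14, 3.14].

INTERFACE

Orientations are given as a 3x3 rotation matrix whose columns are the frame's x, y, z axes.
In Python, from rig import get_state, read_camera, finish_job, pinch_z gives the robot as it stands.
- The arm moves only by the tool step_arm, never from a script. Its argument "deltas" is one flat list of numbers, 4 for each row, row after row: the shift along the tool's x, y, z in cm, then the turn about the tool's z in rad. A call has 1 to 5 rows; each row shifts and turns the commanded pose from where the row before left it, along the tool's axes as they then stand; what a row does not reach is not made up. A row lasts 1/12 s, in which the tool goes at most 41.7 mm and 7.16 degrees, less where a joint would pass 70% of its speed; a pose out of reach is approached as far as the arm can. A call with a gripper value outside its range is refused whole. "grip" is the closure, from -1 (fully open) to 1 (shut), set as the call begins (left out, the last holds). The fingers move at their own pace and stop on an object; the grip force is fixed at half the most. Time passes only in rows, so rows that do not move let the fingers close. It gives the time, the measured TCP pose, the force and the opening at its end, in the units of the state.
- get_state(): the state, without advancing time (a new reading comes with each control period).
- read_camera(name): name is "scene" or "top"; returns a dict with "img" (400x640x3 uint8, red, green, blue), "intrinsics" (3x3 intrinsics, pixels), "k1" (the pictures are not rectified: a ray, as slopes to the right and down, at radius r is drawn at 1 + k1 r^2 times it, then the intrinsics apply), "R" (3x3) and "t" (3): a world point X has camera coordinates R X + t. Camera axes: x right, y down, z forward; pixel columns grow to the right and rows downward; lengths in mm; the calibration is good to about 2 mm. A picture is of the moment at which its call begins. There is no depth.
- finish_job(): hands the job in, once; it reports no verdict.
The state is a dict: "time_s": time; "q": joint angles; "qvel": joint speeds; "joint_efforts": joint torques, N m; "eef_pos": TCP position; "ee_rot": TCP orientation; "contact_force": force on the tool from outside, world axes, zero at the start; "wrist_torque": the same for the moment, N m; "gripper_width": finger opening in mm.
Only numpy, scipy, OpenCV 4.12 (cv2) and the standard library are available. Lean on these libraries where they do the work, as an engineer would, in place of code of your own. Each camera call takes 0.05 s, during which the arm holds its last target.

## Working session

There is one attempt and no reset: what is moved stays moved. The work goes in short steps, Python scripts to look and compute and a tool call to move; the robot and the scene stay as the last step left them, time stands still between calls to the robot, and variables do not carry over. Pictures are saved under pics/ and viewed, and the job is handed in when it is done.

Besides the shell and the picture viewer there is one more tool, called as name(argument=value, ...) on one line, values as JSON. step_arm: Moves the arm, as the interface text tells. Its arguments: {"type":"object","properties":{"deltas":{"type":"array"},"grip":{"type":"number"}},"required":["deltas"]}

```bash
mkdir -p pics; python3 - <<'E'
from rig import *
import cv2,numpy as np
s=get_state();print({k:np.round(v,3).tolist() for k,v in s.items()})
for n in("scene","top"):
    c=read_camera(n);cv2.imwrite(f"pics/{n}0.png",c["img"][:,:,::-1]);np.savez(f"{n}0.npz",**c);print(n,c["intrinsics"],c["k1"],c["R"],c["t"])
E
```

```text
{'time_s': 0.0, 'q': [1.171, 0.327, -0.194, 1.052, 0.0, 1.437], 'qvel': [0.0, 0.001, -0.0, 0.001, -0.001, -0.002], 'joint_efforts': [0.0, -44.339, 26.244, 0.015, -0.0, 0.0], 'eef_pos': [144.232, 530.156, 230.498], 'ee_rot': [[-0.965, 0.263, -0.001], [0.263, 0.965, -0.002], [0.0, -0.002, -1.0]], 'contact_force': [0.586, 0.345, -0.606], 'wrist_torque': [-0.04, 0.019, 0.038], 'gripper_width': 85.318}
scene [[360.93909443   0.         325.85701149]
 [  0.         360.93909443 193.49445197]
 [  0.           0.           1.        ]] -0.07446649461944689 [[ 0.56646853  0.82403129 -0.00926521]
 [ 0.64760299 -0.45208209 -0.61337766]
 [-0.50963102  0.34145897 -0.7897354 ]] [-285.2729565  -156.66832593 1191.77960308]
top [[504.30224008   0.         317.37466898]
 [  0.         504.30224008 207.25817359]
 [  0.           0.           1.        ]] 0.05426221438426584 [[ 1.98620318e-02 -9.99795239e-01  3.87024749e-03]
 [-9.75085104e-01 -2.02262780e-02 -2.20907079e-01]
 [ 2.20940126e-01  6.13842750e-04 -9.75287180e-01]] [  64.47252434  388.58344128 1174.57890163]
```

View pics/scene0.png

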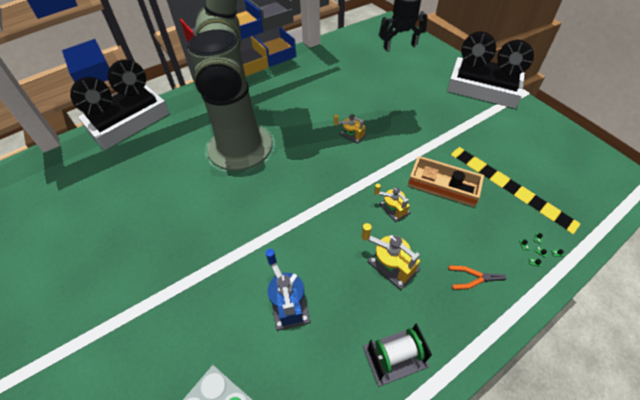

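View pics/top0.png

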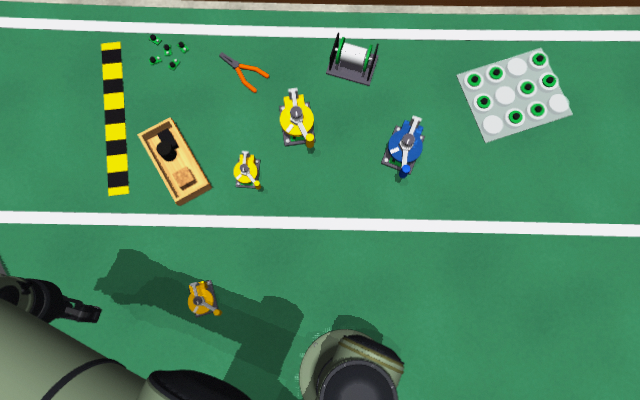

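Three yellow(ish) brackets appear in the top view, at (297,117), (246,170) and (203,300, orange). The one at (297,117), which is (395,255) in the scene view, is the largest and stands beside the blue one, so it fits. I'll enlarge it to confirm.

```bash
python3 - <<'E'
import cv2,numpy as np
a=cv2.imread("pics/top0.png")[75:165,230:350];a=cv2.resize(a,None,fx=6,fy=6,interpolation=cv2.INTER_CUBIC);cv2.imwrite("pics/topc.png",a)
a=cv2.imread("pics/scene0.png")[210:300,340:460];a=cv2.resize(a,None,fx=6,fy=6,interpolation=cv2.INTER_CUBIC);cv2.imwrite("pics/scenec.png",a)
E
```

```text
(no output)
```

View pics/topc.png

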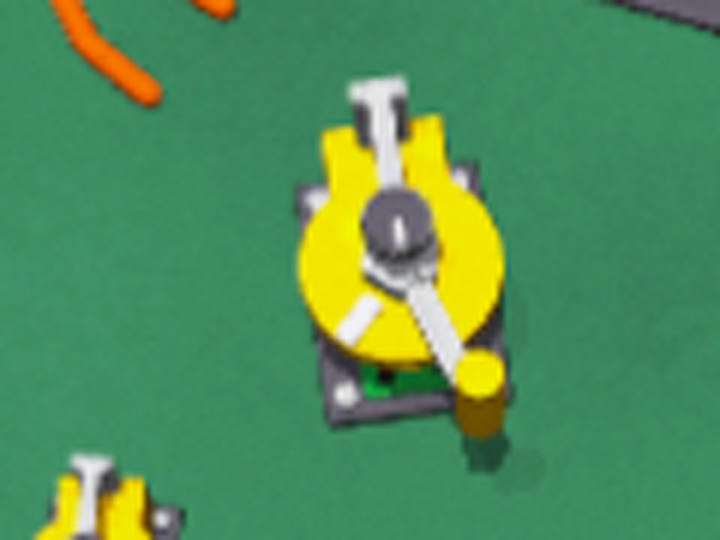

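View pics/scenec.png

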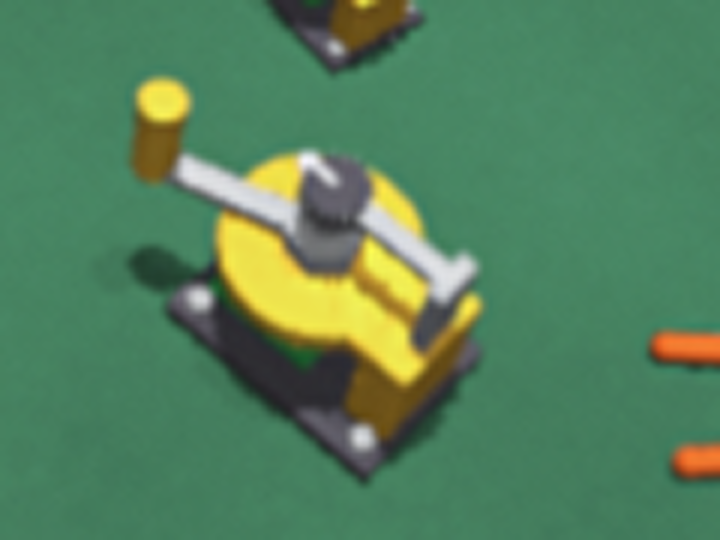

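The crops confirm it. In the top view the yellow knob top is at about (310,137), the screw head at (296,112) and the white line to the lower left at about (289,128). In the scene view the knob top is at (367,227) and the head at (396,240).

```bash
cat > h.py <<'E'
import numpy as np,cv2
from scipy.optimize import least_squares
def ray(c,u,v):
    K=c["intrinsics"];k=float(c["k1"])
    p=cv2.undistortPoints(np.array([[[u,v]]],float),K,np.array([k,0,0,0,0]))[0,0]
    return -c["R"].T@c["t"], c["R"].T@np.array([*p,1])
def onz(c,u,v,z):
    o,d=ray(c,u,v);return o+d*(z-o[2])/d[2]
def crop(u,v,x0,y0,f=6): return x0+(u+.5)/f-.5,y0+(v+.5)/f-.5
def ld(n): return dict(np.load(n))
E
python3 - <<'E'
from h import *
T=ld("top0.npz");S=ld("scene0.npz")
t=lambda u,v,z:onz(T,*crop(u,v,230,75),z).round(1)
s=lambda u,v,z:onz(S,*crop(u,v,340,210),z).round(1)
kt=t(480,372,120);ks=s(163,102,120);ht=t(397,222,113);hs=s(337,183,113)
print("knob",kt,ks,"head",ht,hs,"disc",t(402,262,67),s(322,237,67))
for k,h in((kt,ht),(ks,hs)):
    d=(k-h)[:2];print(np.hypot(*d),np.arctan2(d[1],d[0]))
w=[t(343,340,67),t(375,302,67)];print("white",w)
d=(w[0]-w[1])[:2];print(np.arctan2(d[1],d[0]))
# keeper end / bolts at base
print("keeper tip",t(378,88,111),s(455,272,111))
E
```

```text
knob [538.3  93.8 120. ] [541.3  92.9 120. ] head [602.8 128.2 113. ] [606.2 128.4 113. ] disc [605.3 127.9  67. ] [605.1 130.1  67. ]
73.1 -2.651635327336065
73.97472541348168 -2.6410591809294126
white [array([570.9, 151. ,  67. ]), array([587.6, 138.5,  67. ])]
2.499050317273581
keeper tip [660.6 137.5 111. ] [660.8 140.4 111. ]
```

Axis ≈ (604.7, 128.5). The lever is at 3.636 rad in the world frame and tight is at about 2.56, so it has to swing about 1.08 rad clockwise. Plan: shut the fingers, point tool x radially outward so tool +y is the clockwise push direction, and push the knob around its arc while watching the force.

step_arm(deltas=[0,0,0,-0.12,0,0,0,-0.12,0,0,0,-0.12,0,0,0,-0.12,0,0,0,-0.12], grip=1)

```text
time_s: 0.52
eef_pos: [144.3, 530.4, 230.8]
ee_rot: [[-0.943, -0.334, -0.0], [-0.334, 0.943, -0.001], [0.001, -0.001, -1.0]]
contact_force: [-0.5, 0.5, 0.1]
gripper_width: 25.4
```

step_arm(deltas=[0,0,0,-0.1,0,0,0,-0.06,-0.7,-3,0,0,-0.7,-3,0,0,-0.7,-3,0,0])

```text
time_s: 0.93
eef_pos: [205.7, 460.4, 230.7]
ee_rot: [[-0.88, -0.476, -0.0], [-0.476, 0.88, -0.001], [0.001, -0.001, -1.0]]
contact_force: [0.4, 0.7, 1.3]
gripper_width: 0.1
```

step_arm(deltas=[-0.7,-3,0,0,-0.7,-3,0,0,-0.7,-3,0,0,-0.7,-3,0,0,-0.7,-3,0,0])

```text
time_s: 1.35
eef_pos: [308.1, 344.6, 231.0]
ee_rot: [[-0.88, -0.475, -0.0], [-0.475, 0.88, -0.0], [0.001, -0.0, -1.0]]
contact_force: [0.7, 0.9, -0.3]
gripper_width: -0.0
```

step_arm(deltas=[-0.7,-3,0,0,-0.7,-3,0,0,-0.7,-3,0,0,-0.7,-3,0,0,-0.7,-3,0,0])

```text
time_s: 1.77
eef_pos: [410.1, 229.2, 231.1]
ee_rot: [[-0.88, -0.474, -0.0], [-0.474, 0.88, -0.0], [0.0, 0.0, -1.0]]
contact_force: [0.4, 0.6, 0.1]
gripper_width: -0.2
```

step_arm(deltas=[-0.7,-3,0,0,-0.7,-3,0,0,-0.7,-3,0,0,-0.7,-3,0,0,-0.7,-3,0,0])

```text
time_s: 2.18
eef_pos: [512.0, 113.7, 230.9]
ee_rot: [[-0.88, -0.474, -0.001], [-0.474, 0.88, 0.0], [0.001, 0.0, -1.0]]
contact_force: [0.1, 0.5, -1.5]
gripper_width: 0.1
```

step_arm(deltas=[-0.7,-3,0,0,-0.7,-3,0,0,0,0,0,0,0,0,0,0])

```text
time_s: 2.52
eef_pos: [552.6, 67.7, 230.5]
ee_rot: [[-0.882, -0.472, -0.001], [-0.472, 0.882, 0.0], [0.001, 0.001, -1.0]]
contact_force: [1.3, 0.2, -1.1]
gripper_width: 0.0
```

```bash
python3 - <<'E'
from rig import *
import cv2,numpy as np
s=get_state();print({k:np.round(v,3).tolist() for k,v in s.items()})
for n in("scene","top"):
    c=read_camera(n);np.savez(f"{n}1.npz",**c)
    im=c["img"][:,:,::-1]; im=im[120:320,280:480] if n=="scene" else im[50:250,220:420]
    cv2.imwrite(f"pics/{n}1.png",cv2.resize(im,None,fx=3,fy=3,interpolation=cv2.INTER_CUBIC))
E
```

```text
{'time_s': 2.517, 'q': [-0.011, 0.34, -0.175, 1.057, 0.0, -0.502], 'qvel': [0.038, -0.023, -0.032, 0.01, 0.007, 0.006], 'joint_efforts': [-1.28, -44.631, 27.193, -0.289, -0.107, -0.034], 'eef_pos': [552.626, 67.72, 230.492], 'ee_rot': [[-0.882, -0.472, -0.001], [-0.472, 0.882, 0.0], [0.001, 0.001, -1.0]], 'contact_force': [1.291, 0.201, -1.109], 'wrist_torque': [-0.077, -0.021, 0.057], 'gripper_width': 0.021}
```

View pics/scene1.png

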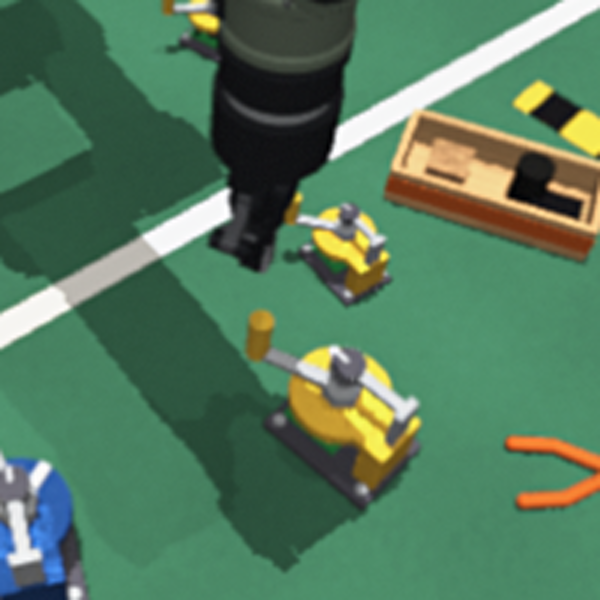

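View pics/top1.png

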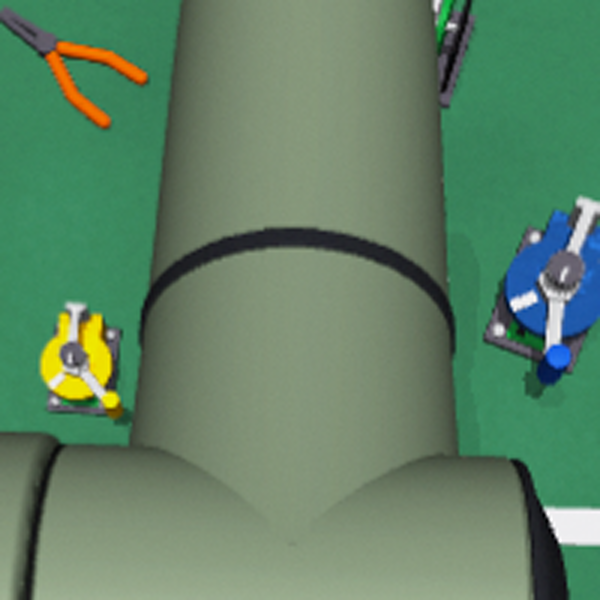

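The scene view shows the shut fingers at (245,245) in the crop, clear and on the -y side of the yellow knob (262,320). The top view is hidden by the arm. I'll back off another 12 mm and go down beside the knob.

step_arm(deltas=[0,-1.2,0,0,0,0,2.5,0,0,0,2.5,0,0,0,2.5,0,0,0,2.5,0])

```text
time_s: 3.03
eef_pos: [557.9, 58.7, 130.7]
ee_rot: [[-0.88, -0.476, 0.001], [-0.476, 0.88, -0.0], [-0.001, -0.001, -1.0]]
contact_force: [-0.0, -0.0, 0.1]
gripper_width: -0.4
```

step_arm(deltas=[0,0,1.5,0,0,0,1.5,0,0,0,1,0,0,0,0,0,0,0,0,0])

```text
time_s: 3.45
eef_pos: [557.7, 58.6, 91.3]
ee_rot: [[-0.88, -0.475, -0.001], [-0.475, 0.88, -0.0], [0.001, 0.0, -1.0]]
contact_force: [0.5, -0.0, 0.5]
gripper_width: -0.1
```

```bash
python3 - <<'E'
from rig import *
import cv2,numpy as np
s=get_state();print(s["eef_pos"],s["contact_force"])
c=read_camera("scene");im=c["img"][:,:,::-1][170:290,320:440]
cv2.imwrite("pics/scene2.png",cv2.resize(im,None,fx=5,fy=5,interpolation=cv2.INTER_CUBIC))
E
```

```text
[557.71876945  58.57554023  91.32124019] [ 0.47252017 -0.04910204  0.48722625]
```

View pics/scene2.png

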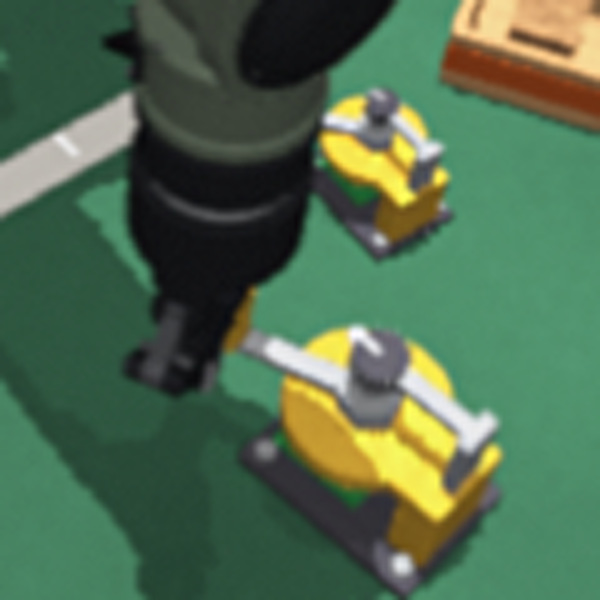

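The fingers sit at crop (180,350), just short of the knob (245,315), with no contact force. I'll advance slowly to contact.

step_arm(deltas=[0,0.4,0,0,0,0.4,0,0,0,0.3,0,0,0,0.2,0,0,0,0,0,0])

```text
time_s: 3.92
eef_pos: [551.7, 70.3, 91.6]
ee_rot: [[-0.88, -0.475, 0.0], [-0.475, 0.88, 0.0], [-0.0, -0.0, -1.0]]
contact_force: [-0.5, 0.2, -0.2]
gripper_width: 0.2
```

step_arm(deltas=[0,0.2,0,0,0,0.2,0,0,0,0.2,0,0,0,0,0,0])

```text
time_s: 4.25
eef_pos: [548.9, 75.1, 91.4]
ee_rot: [[-0.88, -0.474, 0.0], [-0.474, 0.88, -0.0], [0.0, -0.0, -1.0]]
contact_force: [-0.6, -0.8, 0.5]
gripper_width: -0.1
```

step_arm(deltas=[0.1,0.45,0,0.06,0.1,0.45,0,0.06,0.1,0.45,0,0.06,0.1,0.45,0,0.06,0,0,0,0])

```text
time_s: 4.67
eef_pos: [538.1, 90.5, 91.3]
ee_rot: [[-0.968, -0.251, 0.0], [-0.251, 0.968, 0.0], [-0.0, 0.0, -1.0]]
contact_force: [-0.6, -0.5, 0.6]
gripper_width: 0.0
```

```bash
cat > look.py <<'E'
from rig import *
import cv2,numpy as np,sys
s=get_state();C=np.array([604.7,128.5]);R=s["ee_rot"];p=s["eef_pos"][:2]-C
print("t",s["time_s"],"xang",np.arctan2(R[1,0],R[0,0])%(2*np.pi),"rel in tool",R[:2,0]@p,R[:2,1]@p,"F tool",R.T@s["contact_force"])
c=read_camera("scene");np.savez("last.npz",**c);im=c["img"][:,:,::-1][180:300,340:460]
cv2.imwrite(sys.argv[1],cv2.resize(im,None,fx=5,fy=5,interpolation=cv2.INTER_CUBIC))
E
python3 look.py pics/s3.png
```

```text
t 4.6667 xang 3.395323369887708 rel in tool 74.01042835463498 -20.11130536226227 F tool [ 0.7036067  -0.35578383 -0.60184679]
```

View pics/s3.png

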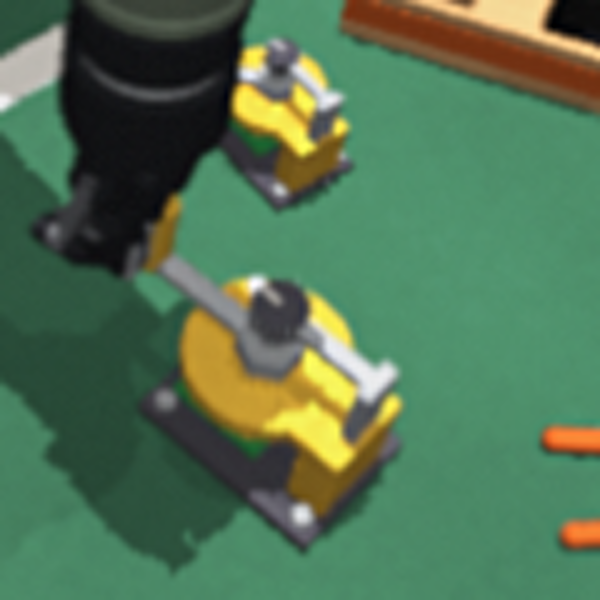

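The knob has moved with the fingers: the lever swung, and the tool follows its arc at 74/-20 mm. I'll keep going around the arc.

step_arm(deltas=[0.12,0.45,0,0.06,0.12,0.45,0,0.06,0.12,0.45,0,0.06,0.12,0.45,0,0.06,0.12,0.45,0,0.06])

```text
time_s: 5.13
eef_pos: [529.8, 111.1, 91.3]
ee_rot: [[-0.999, 0.048, 0.001], [0.048, 0.999, -0.001], [-0.001, -0.001, -1.0]]
contact_force: [1.7, -1.4, -0.4]
gripper_width: -0.1
```

step_arm(deltas=[0.12,0.45,0,0.06,0.12,0.45,0,0.06,0.12,0.45,0,0.06,0.12,0.45,0,0.06,0,0,0,0])

```text
time_s: 5.55
eef_pos: [527.2, 130.2, 91.2]
ee_rot: [[-0.96, 0.281, 0.0], [0.281, 0.96, 0.0], [-0.0, 0.0, -1.0]]
contact_force: [-0.5, -0.2, 0.3]
gripper_width: 0.3
```

```bash
python3 look.py pics/s4.png
```

```text
t 5.55 xang 2.856693829120691 rel in tool 74.86148810027284 -20.19986208210513 F tool [ 0.46986742 -0.3194609  -0.25441212]
```

View pics/s4.png

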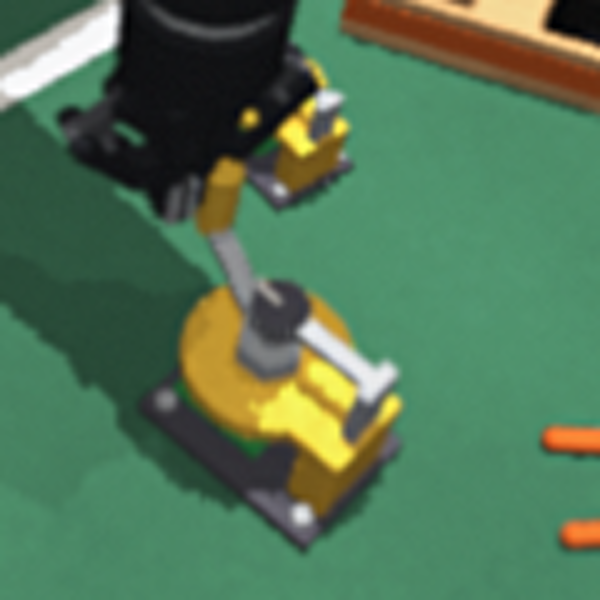

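The lever is now at about 2.86 with roughly 0.3 rad left. I'll use small steps from here and watch for the stop.

step_arm(deltas=[0.06,0.23,0,0.03,0.06,0.23,0,0.03,0.06,0.23,0,0.03,0.06,0.23,0,0.03,0,0,0,0])

```text
time_s: 6.02
eef_pos: [527.6, 139.1, 91.1]
ee_rot: [[-0.919, 0.393, -0.001], [0.393, 0.919, -0.0], [0.0, -0.0, -1.0]]
contact_force: [-0.5, -1.0, -0.6]
gripper_width: 0.1
```

step_arm(deltas=[0.06,0.23,0,0.03,0.06,0.23,0,0.03,0,0,0,0])

```text
time_s: 6.27
eef_pos: [528.4, 143.8, 91.2]
ee_rot: [[-0.894, 0.448, -0.0], [0.448, 0.894, -0.0], [0.0, -0.0, -1.0]]
contact_force: [-0.0, -1.7, 0.7]
gripper_width: -0.2
```

```bash
python3 look.py pics/s5.png
```

```text
t 6.2667 xang 2.677458687012463 rel in tool 75.09737188906341 -20.44717383816853 F tool [-0.73657656 -1.55440742 -0.70038609]
```

View pics/s5.png

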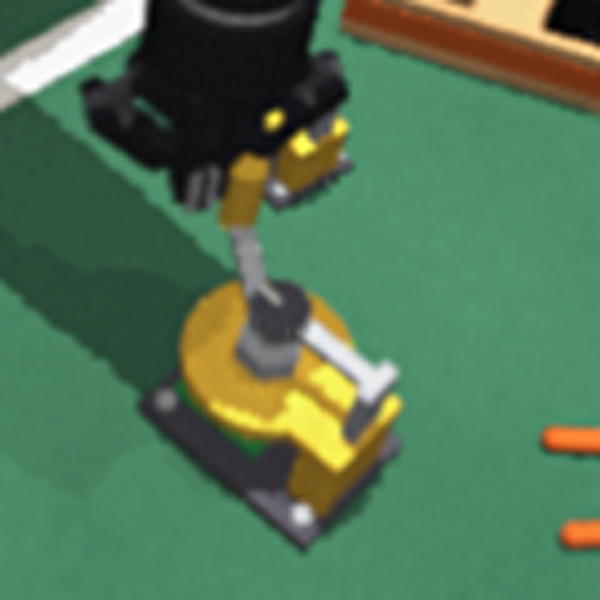

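step_arm(deltas=[0.04,0.15,0,0.02,0.04,0.15,0,0.02,0,0,0,0])

```text
time_s: 6.57
eef_pos: [529.1, 147.1, 91.2]
ee_rot: [[-0.875, 0.485, -0.0], [0.485, 0.875, -0.0], [0.0, -0.0, -1.0]]
contact_force: [0.3, -1.1, 0.2]
gripper_width: -0.1
```

step_arm(deltas=[0.03,0.12,0,0.015,0,0,0,0])

```text
time_s: 6.73
eef_pos: [529.4, 148.3, 91.2]
ee_rot: [[-0.867, 0.498, -0.0], [0.498, 0.867, -0.0], [0.0, -0.0, -1.0]]
contact_force: [-0.7, -2.0, -0.6]
gripper_width: -0.2
```

step_arm(deltas=[0.03,0.12,0,0.015,0,0,0,0])

```text
time_s: 6.9
eef_pos: [529.8, 149.6, 91.2]
ee_rot: [[-0.86, 0.511, -0.0], [0.511, 0.86, 0.0], [0.0, -0.0, -1.0]]
contact_force: [-1.4, -1.1, -0.6]
gripper_width: -0.1
```

step_arm(deltas=[0.03,0.1,0,0.015,0,0,0,0])

```text
time_s: 7.07
eef_pos: [530.0, 150.6, 91.2]
ee_rot: [[-0.852, 0.524, -0.0], [0.524, 0.852, 0.0], [0.0, -0.0, -1.0]]
contact_force: [-0.4, -1.1, -0.5]
gripper_width: 0.1
```

step_arm(deltas=[0.03,0.1,0,0.015,0,0,0,0])

```text
time_s: 7.23
eef_pos: [530.1, 151.1, 91.2]
ee_rot: [[-0.844, 0.537, -0.001], [0.537, 0.844, -0.001], [-0.0, -0.001, -1.0]]
contact_force: [-0.7, -3.3, 0.7]
gripper_width: 0.6
```

step_arm(deltas=[0.02,0.08,0,0.01,0,0,0,0])

```text
time_s: 7.4
eef_pos: [530.0, 151.3, 91.1]
ee_rot: [[-0.838, 0.545, -0.001], [0.545, 0.838, -0.002], [-0.0, -0.003, -1.0]]
contact_force: [-2.8, -5.0, 0.9]
gripper_width: -0.0
```

The force is rising (about 5.7 N) and motion has stalled at 2.565 rad, as predicted, so this is the stop. I'll back off and lift clear.

step_arm(deltas=[0,-0.5,0,0,0,-1,0,0,0,-1,0,0,0,0,-3,0,0,0,-3,0])

```text
time_s: 7.82
eef_pos: [514.5, 130.3, 150.4]
ee_rot: [[-0.838, 0.545, -0.005], [0.545, 0.838, 0.0], [0.004, -0.003, -1.0]]
contact_force: [1.1, 0.8, 0.6]
gripper_width: -0.1
```

step_arm(deltas=[0,0,-3,0,0,0,-3,0,0,-3,0,0,0,-3,0,0,0,-3,0,0])

```text
time_s: 8.23
eef_pos: [467.5, 55.0, 212.0]
ee_rot: [[-0.839, 0.544, 0.002], [0.544, 0.839, 0.0], [-0.002, 0.002, -1.0]]
contact_force: [-0.5, -0.8, 0.4]
gripper_width: -0.1
```

step_arm(deltas=[-3,-3,0,0,-3,-3,0,0,-3,-3,0,0,-3,-3,0,0,0,0,0,0])

```text
time_s: 8.65
eef_pos: [504.1, -114.3, 211.7]
ee_rot: [[-0.834, 0.551, 0.003], [0.551, 0.834, -0.004], [-0.005, -0.001, -1.0]]
contact_force: [0.3, -0.2, 0.6]
gripper_width: -0.3
```

```bash
python3 look.py pics/s6.png; python3 - <<'E'
from rig import *
import cv2,numpy as np
c=read_camera("top");np.savez("top2.npz",**c);cv2.imwrite("pics/t6.png",c["img"][:,:,::-1])
E
```

```text
t 8.65 xang 2.5577327303740405 rel in tool -49.95722631126515 -258.0386338644143 F tool [-0.32010505  0.00744734 -0.55251173]
```

View pics/s6.png

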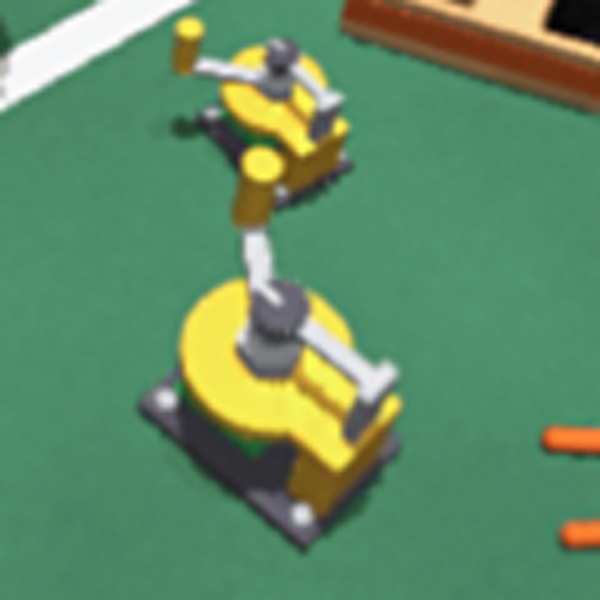

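View pics/t6.png

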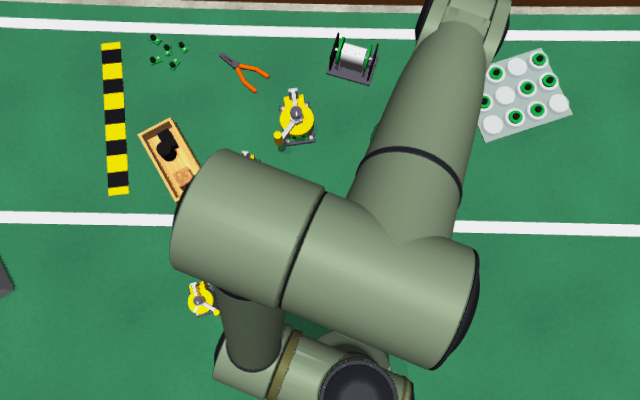

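```bash
python3 - <<'E'
import cv2
a=cv2.imread("pics/t6.png")[75:165,230:350];cv2.imwrite("pics/t6c.png",cv2.resize(a,None,fx=6,fy=6,interpolation=cv2.INTER_CUBIC))
E
```

```text
(no output)
```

View pics/t6c.png

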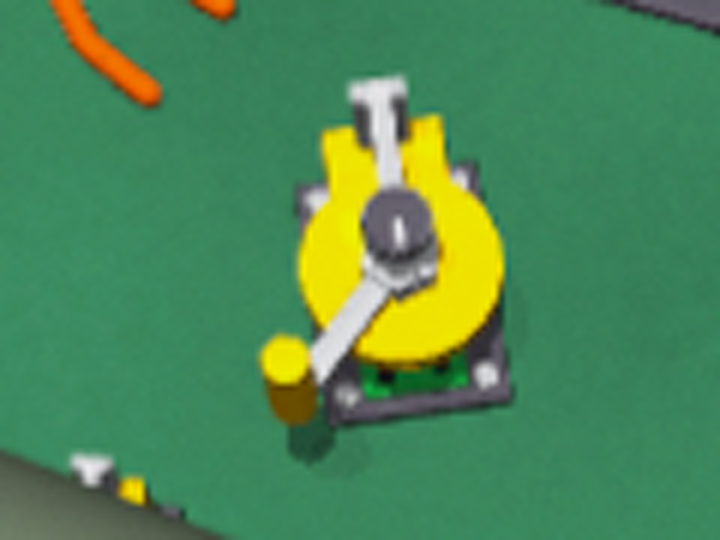

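The lever, from (385,285) to the knob at (286,360), now covers the white line, and the screw mark at (400,232) looks unchanged. I'll check the knob angle numerically, then hand in.

```bash
python3 - <<'E'
from h import *
T=ld("top2.npz");S=ld("last.npz");C=np.array([604.7,128.5])
for k in (onz(T,*crop(286,360,230,75),120),onz(S,*crop(262,164,340,180,5),120)):
    d=k[:2]-C;print(k.round(1),np.hypot(*d).round(1),np.arctan2(d[1],d[0]).round(3))
from rig import *
b0=ld("scene0.npz")["img"][240:335,255:320].astype(int);b1=S["img"][240:335,255:320].astype(int)
cv2.imwrite("pics/blue.png",cv2.resize(np.hstack([b0,b1]).astype(np.uint8)[:,:,::-1],None,fx=5,fy=5))
E
```

```text
[541.6 169.3 120. ] 75.2 2.568
[544.5 168.8 120. ] 72.4 2.551
```

View pics/blue.png

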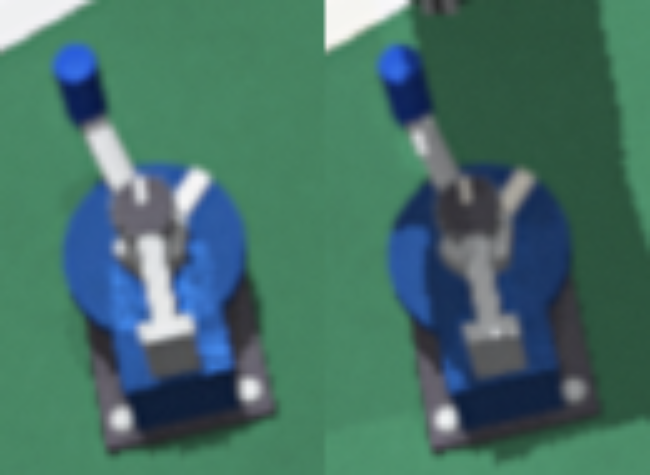

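The blue lever is unchanged: its knob is at (75,62) before and at (400-325, 62) after. Everything checks, so I'm handing in.

```bash
python3 -c "
from rig import *
print(get_state()['contact_force']);print(finish_job())"
```

```text
[-1.01537247  0.88378773  0.31790605]
the job is handed in; nothing more can be done
None
```

I pushed the knob of the largest yellow bracket clockwise along its arc with the shut fingers until the nut met its stop, at about 6 N. I then backed off, lifted clear and handed the job in at about 9 s. No verdict was reported.

- **Jam nut:** the last pictures show the lever over the white line. The knob measured 2.55 to 2.57 rad in the world frame, and I had estimated tight at about 2.56.
- **Screw:** the mark on its head looked unturned in the top view.
- **Blue bracket:** its knob was at the same pixel position before and after.
- **Robot:** nothing was touching it when I handed in; the force reading was about 1 N, the same as its noise in free air.

No check failed. The two cameras put the knob about 3 mm apart, which is near the calibration error.

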